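# Feed a knob blank round the curved guide to the drill

### The arm

A 7-joint arm with a two-finger parallel gripper is mounted at the origin on the work surface. World frame = base frame: x ahead of the robot, y to its left, z up, the work surface at z = 0. Lengths are in mm, angles in rad, forces in N, time in s.
With the tool pointing down it reaches from about 425 to 875 mm from the base axis. Payload 8.4 kg.
Tool frame: the origin (TCP) lies on the centre line of the jaws, within the pads' length; the fingertips stand ahead of it and the grasp point (between the pads) is the TCP (manip.tcp_to_tips is the z of the fingertips in the tool frame, in mm); z points along the fingers, x is the direction in which the jaws open and shut, and the axes are right-handed (so a half turn about z gives the same grasp; the last joint's range is limited). The gripper opens to 87 mm and grips with 3 to 60 N. Pads are 19 mm wide; open, the fingers measure 117 mm over their backs; the gripper's body (75 mm by 190 mm) begins 51 mm behind the grasp point.
Start: joints at [1.142, 0.333, 0.04, 1.465, -0.013, 1.343, -0.059], TCP at [210.482, -614.949, 241.546] pointing down, gripper open.
Joint ranges: [-2.58, 2.58], [-0.38, 2.09], [-1.3, 1.39], [0.25, 2.4], [-1.5, 4.64], [0.08, 2.09], [-2.65, 2.65]. Speed limits (rad/s): [2.22, 2.22, 2.79, 2.79, 3.14, 3.14, 3.14].

### API

Orientations are given as a unit quaternion [w, x, y, z].
In Python, from station import manip gives the robot as it stands. The module is installed in compiled form; this text tells all that it offers.
- The arm moves only by the tool step_arm, never from a script. Its argument "targets" is a list of rows, each a list of 3 entries, a list of its own where there are three numbers: the shift along the tool's x, y, z in m, then the turn, a rotation vector about the tool's x, y, z in degrees, then the opening, from -1 (shut) to 1 (fully open). A call has 1 to 10 rows; each row is the pose to reach, as a shift and turn from the pose commanded when the call began, along the tool's axes at that moment; what a row does not reach only later rows make up. A row lasts 1/8 s, in which the tool goes at most 62.5 mm and 10.7 degrees, less where a joint would pass 70% of its speed; a pose out of reach is approached as far as the arm can. A call with a gripper value outside its range is refused whole. The fingers move at their own pace and stop on an object; "squeeze" is the grip in N (left out, the last holds). Time passes only in rows, so rows that repeat a pose let the fingers close. It gives the time, the measured TCP pose, the force and the opening at its end, in the units of the state.
- manip.observe(): the state, without advancing time (a new reading comes with each control period).
- manip.camera(name): name is "scene" or "top" or "wrist"; returns the picture (384x512x3 uint8, red, green, blue); there is no depth.
- manip.camera_info(name): a dict with "vertical_fov" (degrees; the focal length in pixels is half the picture's height over the tangent of half this angle, whatever the lens; pixels are square), "cx", "cy" (the principal point, pixels), "k1" (the pictures are not rectified: a ray, as slopes to the right and down, at radius r is drawn at 1 + k1 r^2 times it, then the intrinsics apply), "R" (3x3) and "t" (3): a world point X has camera coordinates R X + t. Camera axes: x right, y down, z forward; pixel columns grow to the right and rows downward; lengths in mm; the calibration is good to about 2 mm. A picture is of the moment at which its call begins: read the wrist's pose just before it. camera_info takes no time and is no camera call; for the wrist camera it gives the pose at the moment of the call.
- manip.job_done(): hands the job in, once; it reports no verdict.
The state is a dict: "time_s": time; "q": joint angles; "qd": joint speeds; "effort": joint torques, N m; "eef_pos": TCP position; "tool_rot": TCP orientation; "wrist_force": force on the tool from outside, world axes, zero at the start; "ft_torque": the same for the moment, N m; "grip_width": opening from 0.0 (shut) to 1.0 (fully open).
Only numpy, scipy, OpenCV 4.12 (cv2) and the standard library are available. Lean on these libraries where they do the work, as an engineer would, in place of code of your own. Each camera call takes 0.05 s, during which the arm holds its last target. There are 200 camera calls.

### The job

Push the round wooden knob blank that stands in the curved metal guide along its channel and round the corner, until it rests upright and fully home against the steel stop plate in front of the horizontal drill. Keep it down in the channel all the way, do not lift it over the rails. Leave the spare blank, which stands outside the channel on the same board, where it is.

Things in the scene. Friction and masses are not known exactly. Their poses are not given: they have to be found in the camera images.
- guide: Fixed board 12 mm thick with two waxed (slippery) aluminium rails, tops 32 mm above the bench, 66 mm apart: an open channel, floor 12 mm above the bench. Origin: centre of the bend, on the bench. Channel's middle line in this frame (mm): straight from open end (-90,-180) to (-90,0), quarter circle of radius 90 about the origin to (0,90), straight along +x to a stop plate at x=90. Low drill (69 mm) behind it.
- blank: The blank to feed: wooden cylinder 60 mm in diameter, 45 mm high, about 0.1 kg, loose, standing in the channel's first straight leg (y -130 to -30 mm in the guide's frame), 3 mm play each side, 25 mm proud of the rails. Origin: centre of its underside, z up along its axis. A few newtons slide it.
- spare: Spare blank, alike in every way, standing on the open part of the same board outside the channel (+x, -y side of the guide's origin). Origin: centre of its underside.
- home (a point): Where the blank's origin must end: on the channel's floor at (60, 90, 12) mm in the guide's frame, 30 mm before the near face of the steel stop plate (45 mm high). Axes as the guide's.

How it is judged:
By the outcome, as a careful person would: the job done as asked, in the order asked, and still so for the second after the job is handed in, with the robot touching nothing.
It also fails if it takes over 37 s, if anything falls off the work surface, if the arm or the gripper's body presses on something with over 40 N, if the wrist force passes 120 N, or if a joint passes its speed limit or range.

## Working session

There is one attempt and no reset: what is moved stays moved. The work goes in short steps, Python scripts to look and compute and a tool call to move; the robot and the scene stay as the last step left them, time stands still between calls to the robot, and variables do not carry over. Pictures are saved under pics/ and viewed, about 8 in all and at most 12, crops included, and the job is handed in when it is done.

Besides the shell and the picture viewer there is one more tool, called after "Request:" by a JSON object that holds its "fn" and its "kwargs", one argument or row to a line. step_arm: Moves the arm, as the interface text tells. Its arguments: {"type":"object","properties":{"targets":{"type":"array","items":{"type":"array"}},"squeeze":{"type":"number"}},"required":["targets"]}

```bash
mkdir -p pics
cat > h.py <<'E'
import numpy as np,cv2
from station import manip
def K(i):
    f=192/np.tan(np.radians(i["vertical_fov"]/2)); return f
def ray(i,u,v):
    f=K(i); d=np.array([(u-i["cx"])/f,(v-i["cy"])/f]); s=d.copy()
    for _ in range(30): s=d/(1+i["k1"]*(s@s))
    R=np.array(i["R"]);t=np.array(i["t"])
    return -R.T@t, R.T@np.array([s[0],s[1],1])
def at(i,u,v,z):
    c,d=ray(i,u,v); return c+d*(z-c[2])/d[2]
def proj(i,X):
    p=np.array(i["R"])@np.array(X,float)+np.array(i["t"]); s=p[:2]/p[2]; s=s*(1+i["k1"]*(s@s)); return s*K(i)+[i["cx"],i["cy"]]
def snap(n,fn):
    i=manip.camera_info(n); im=manip.camera(n); cv2.imwrite("pics/"+fn,cv2.cvtColor(im,cv2.COLOR_RGB2BGR)); return i,im
E
python3 - <<'E'
from h import *
o=manip.observe();print(o,manip.tcp_to_tips)
a=snap("top","top1.png")[1];b=snap("scene","sc1.png")[1]
for n in("top","scene"):print(manip.camera_info(n))
E
```

```text
{'time_s': 0.0, 'q': array([ 1.14181054,  0.33390779,  0.03985717,  1.46626961, -0.01339883,
        1.34329229, -0.05850841]), 'qd': array([-9.44374585e-04,  9.03902538e-05,  1.12708797e-04,  2.69533372e-04,
        7.24043233e-04,  1.50067135e-03, -1.94541425e-04]), 'effort': array([ 6.23709475e-04, -6.56365013e+01,  1.33515727e+00, -4.03815293e+01,
       -5.99679141e-02,  4.49976185e-02,  1.64190515e-04]), 'eef_pos': array([ 210.33818698, -614.56517226,  240.66184329]), 'tool_rot': array([-4.24665904e-04,  8.13581708e-01, -5.81450046e-01, -6.84610608e-04]), 'wrist_force': array([ 0.30120344, -0.41098979,  0.68762563]), 'ft_torque': array([ 0.00307447, -0.04887375,  0.00584086]), 'grip_width': 1.0005973888503652} 19.0
{'vertical_fov': 54.899612979534076, 'cx': 249.38567684480307, 'cy': 195.3493666738937, 'k1': -0.019798176185574685, 'R': array([[ 0.01383092, -0.99906573, -0.04094365],
       [-0.99411551, -0.00933954, -0.10792188],
       [ 0.10743865,  0.04219537, -0.9933159 ]]), 't': array([ -6.67267162, 576.09049926, 628.98113098])}
{'vertical_fov': 43.851078132398264, 'cx': 254.91933094365615, 'cy': 184.77886872667628, 'k1': -0.1677797953762302, 'R': array([[-0.56243956,  0.82683316,  0.00294552],
       [ 0.70987   ,  0.48469781, -0.51103093],
       [-0.42396501, -0.28533308, -0.85955727]]), 't': array([ 344.51753804, -404.45986249,  979.73809887])}
```

View pics/top1.png

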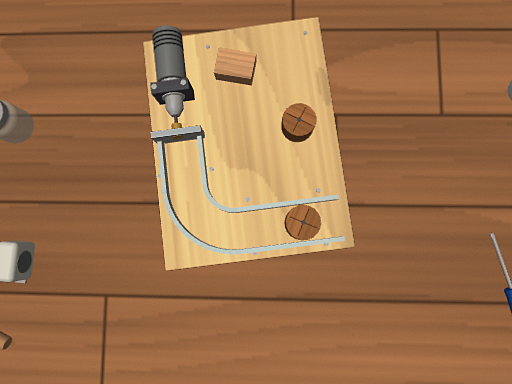

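View pics/sc1.png

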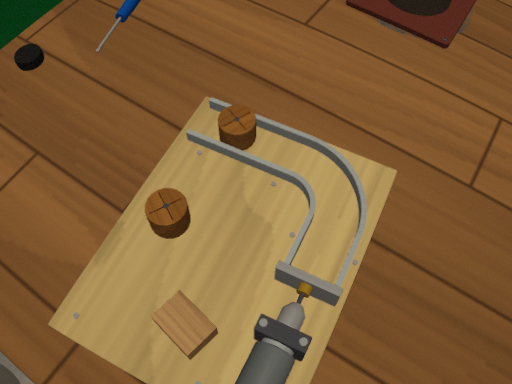

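Top view: the blank is at about (303,221) in the lower leg, the spare at (299,122), and the stop plate at about (177,133). The channel runs left, then up. Next I fit the guide pose to the rail pixels.

```bash
cat > fit.py <<'E'
from h import *
from scipy.optimize import least_squares
im=cv2.imread("pics/top1.png"); i=manip.camera_info("top")
hsv=cv2.cvtColor(im,cv2.COLOR_BGR2HSV)
m=(hsv[...,1]<60)&(hsv[...,2]>150)
m[:142]=0;m[262:]=0;m[:,:150]=0;m[:,350:]=0
vs,us=np.nonzero(m); P=np.array([at(i,u,v,32)[:2] for u,v in zip(us,vs)])
def sd(g): # signed offset from middle line, + = outer
    x,y=g.T
    return np.where(y<0,-90-x,np.where(x>0,y-90,np.hypot(x,y)-90))*np.where(y<0,1,1)
def tog(p,W):
    c,s=np.cos(p[2]),np.sin(p[2]); return (W-p[:2])@np.array([[c,-s],[s,c]])
def tow(p,g):
    c,s=np.cos(p[2]),np.sin(p[2]); return np.asarray(g)@np.array([[c,s],[-s,c]])+p[:2]
def sd(g):
    x,y=g.T
    return np.where((y<0)&(x<0),-90-x,np.where((x>0)&(y>0),y-90,np.hypot(x,y)-90))
if __name__=="__main__":
    c=at(i,235,170,32)[:2]; print(len(P),c)
    best=least_squares(lambda p:np.abs(sd(tog(p,P)))-35.5,[*c,0.1],loss="soft_l1",f_scale=2)
    p=best.x;print(p,np.median(np.abs(best.fun)))
    g=tog(p,P);print("min y",np.percentile(g[:,1],[0,1]),"max x",g[:,0].max())
    out=cv2.resize(im,None,fx=1,fy=1)
    s=3;out=cv2.resize(im[10:270,140:360],None,fx=s,fy=s,interpolation=cv2.INTER_CUBIC)
    def dot(g,z,col):
        w=tow(p,g);q=(proj(i,[*w,z])-[140,10]+.5)*s;cv2.circle(out,tuple(int(a) for a in q),1,col,-1)
    for off in(-33,33):
        for y in range(-180,1,4):dot([-90-off,y],32,(0,0,255))
        for a in np.arange(0,1.571,.05):dot([-(90+off)*np.cos(a),(90+off)*np.sin(a)],32,(0,0,255))
        for x in range(0,91,4):dot([x,90+off],32,(0,0,255))
    for y in range(45,136,3):dot([90,y],45,(255,0,0))
    # blanks tops
    for (u,v) in((303,221.5),(299,121)):
        for z0 in(57,):
            w=at(i,u,v-0,57)[:2];print("blank",w,tog(p,w))
            for a in np.arange(0,6.28,.15):dot(tog(p,w+30*np.array([np.cos(a),np.sin(a)])),57,(0,255,0))
    cv2.imwrite("pics/fit1.png",out[:600,:800])
    np.save("p.npy",p)
E
python3 fit.py
```

```text
2070 [621.66762106  26.5294522 ]
[6.02953160e+02 2.95765945e+01 1.43170386e-01] 2.058864124191434
min y [-180.36954265 -176.49434836] max x 89.32996707858646
blank [529.65235987 -92.52498878] [ -89.9725024 -110.3936266]
blank [704.66982397 -85.94548817] [  84.19306546 -128.8532459 ]
```

View pics/fit1.png

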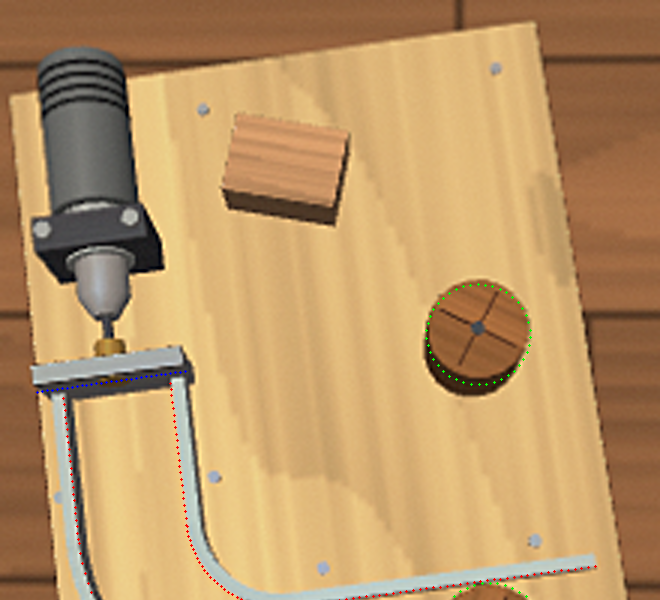

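Overlay check: the red rail lines follow the inner rail edges, and the plate line is within about 2 mm. The blank is at guide (-90,-110) and the spare at (84,-129). I'll push with closed fingers from behind, turning the tool with the channel, so I need a small planner that gives tool-frame rows.

```bash
cat > plan.py <<'E'
from h import *
from fit import tow,tog
from scipy.spatial.transform import Rotation as Rn
p=np.load("p.npy")
def pose_s(s): # s = arc length along middle line measured from y=-180; -> guide xy, heading
    if s<180: return np.array([-90,-180+s]),np.pi/2
    a=(s-180)/90
    if a<np.pi/2: return 90*np.array([-np.cos(a),np.sin(a)]),np.pi/2-a
    return np.array([s-180-45*np.pi,90]),0.
def rows(targets): # (world xyz mm, world yaw of tool x)
    o=manip.observe();w,x,y,z=o["tool_rot"];R=Rn.from_quat([x,y,z,w])
    print("t",o["time_s"],"pos",o["eef_pos"].round(1),"F",o["wrist_force"].round(1))
    for X,yaw in targets:
        d=R.inv().apply(np.array(X)-o["eef_pos"])/1000
        G=Rn.from_euler("z",yaw)*Rn.from_euler("x",np.pi)
        print([d.round(4).tolist(),(R.inv()*G).as_rotvec(degrees=True).round(1).tolist()])
def ch(s,z):
    g,h=pose_s(s); return [*tow(p,g),z],h+p[2]-np.pi/2
E
python3 -c "
from plan import *
rows([ch(12,120),ch(12,37)])"
```

```text
t 0.1 pos [ 210.3 -614.6  240.8] F [-0.2 -0.8  0. ]
[[-0.3337, -0.4605, 0.1212], [-0.1, 0.1, -79.3]]
[[-0.3336, -0.4605, 0.2042], [-0.1, 0.1, -79.3]]
```

Request:
{"fn": "step_arm", "kwargs": {
  "targets": [
    [[-0.033,-0.046,0.012],[0,0,-8],-1],
    [[-0.067,-0.092,0.024],[0,0,-16],-1],
    [[-0.1,-0.138,0.036],[0,0,-24],-1],
    [[-0.133,-0.184,0.048],[0,0,-32],-1],
    [[-0.167,-0.23,0.06],[0,0,-40],-1],
    [[-0.2,-0.276,0.072],[0,0,-48],-1],
    [[-0.233,-0.322,0.084],[0,0,-56],-1],
    [[-0.267,-0.368,0.096],[0,0,-64],-1],
    [[-0.3,-0.414,0.108],[0,0,-72],-1],
    [[-0.334,-0.46,0.121],[0,0,-79.3],-1]
  ],
  "squeeze": 20
}}

```text
time_s: 1.35
eef_pos: [538.3, -148.6, 120.1]
tool_rot: [0.0, 0.997, 0.073, 0.0]
wrist_force: [0.5, -0.6, -0.7]
grip_width: 0.019
```

```bash
python3 -c "
from plan import *
rows([ch(12,120),ch(12,37)]);print(manip.observe()['q'].round(2))
i,im=snap('top','top2.png')
import cv2
b=cv2.imread('pics/top2.png');cv2.imwrite('pics/t2.png',cv2.resize(b[110:280,140:400],None,fx=3,fy=3))"
```

```text
t 1.35 pos [ 538.3 -148.6  120.1] F [ 0.5 -0.6 -0.7]
[[-0.0005, 0.0009, 0.0001], [0.0, -0.0, 0.2]]
[[-0.0005, 0.0009, 0.0831], [0.0, -0.0, 0.2]]
[ 0.59  0.28 -0.47  1.82  0.14  1.08  0.22]
```

View pics/t2.png

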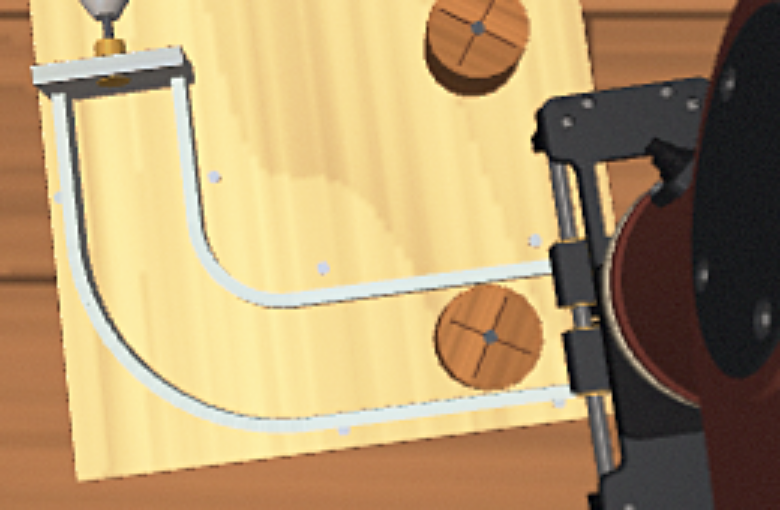

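The closed fingers line up with the channel behind the blank, and nothing has shifted. Descending so the tips are 6 mm above the floor.

Request:
{"fn": "step_arm", "kwargs": {
  "targets": [
    [[-0.0005,0.001,0.025],[0,0,0],-1],
    [[-0.0005,0.001,0.05],[0,0,0],-1],
    [[-0.0005,0.001,0.07],[0,0,0],-1],
    [[-0.0005,0.001,0.083],[0,0,0],-1],
    [[-0.0005,0.001,0.083],[0,0,0],-1]
  ]
}}

```text
time_s: 2.02
eef_pos: [536.6, -150.9, 36.7]
tool_rot: [-0.0, 0.997, 0.071, -0.001]
wrist_force: [-0.9, 0.6, 0.2]
grip_width: 0.005
```

```bash
python3 -c "
from plan import *
rows([ch(s,37) for s in range(20,141,12)])
i,im=snap('scene','sc2.png')"
```

```text
t 2.025 pos [ 536.6 -150.9   36.7] F [-0.9  0.6  0.2]
[[0.0014, -0.0092, -0.0003], [-0.1, 0.1, -0.0]]
[[0.0014, -0.0212, -0.0003], [-0.1, 0.1, -0.0]]
[[0.0014, -0.0332, -0.0003], [-0.1, 0.1, -0.0]]
[[0.0014, -0.0452, -0.0002], [-0.1, 0.1, -0.0]]
[[0.0014, -0.0572, -0.0002], [-0.1, 0.1, -0.0]]
[[0.0014, -0.0692, -0.0002], [-0.1, 0.1, -0.0]]
[[0.0014, -0.0812, -0.0002], [-0.1, 0.1, -0.0]]
[[0.0014, -0.0932, -0.0002], [-0.1, 0.1, -0.0]]
[[0.0014, -0.1052, -0.0002], [-0.1, 0.1, -0.0]]
[[0.0014, -0.1172, -0.0002], [-0.1, 0.1, -0.0]]
[[0.0014, -0.1292, -0.0002], [-0.1, 0.1, -0.0]]
```

View pics/sc2.png

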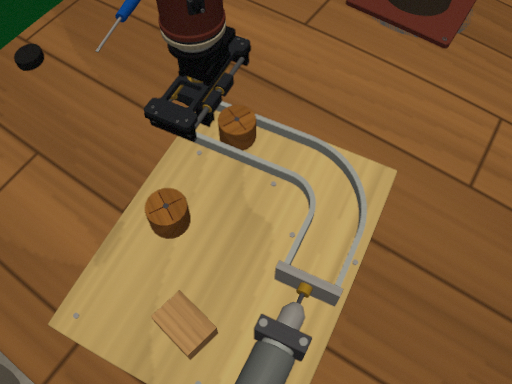

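The fingers are down behind the blank with no contact force. Pushing along the straight leg.

Request:
{"fn": "step_arm", "kwargs": {
  "targets": [
    [[0.001,-0.009,0],[0,0,0],-1],
    [[0.001,-0.019,0],[0,0,0],-1],
    [[0.001,-0.029,0],[0,0,0],-1],
    [[0.001,-0.039,0],[0,0,0],-1],
    [[0.001,-0.049,0],[0,0,0],-1],
    [[0.001,-0.059,0],[0,0,0],-1],
    [[0.001,-0.069,0],[0,0,0],-1],
    [[0.001,-0.079,0],[0,0,0],-1],
    [[0.001,-0.089,0],[0,0,0],-1],
    [[0.001,-0.095,0],[0,0,0],-1]
  ]
}}

```text
time_s: 3.32
eef_pos: [524.5, -56.0, 37.5]
tool_rot: [-0.0, 0.997, 0.072, -0.0]
wrist_force: [-0.1, -1.1, -0.3]
grip_width: 0.002
```

```bash
python3 -c "
from plan import *
rows([ch(s,37) for s in range(114,205,10)])
print(tog(p,manip.observe()['eef_pos'][:2]))
i,im=snap('scene','sc3.png')"
```

```text
t 3.325 pos [524.5 -56.   37.5] F [-0.1 -1.1 -0.3]
[[-0.0001, -0.0075, 0.0005], [-0.0, 0.0, 0.0]]
[[-0.0001, -0.0175, 0.0005], [-0.0, 0.0, 0.0]]
[[-0.0001, -0.0275, 0.0005], [-0.0, 0.0, 0.0]]
[[-0.0001, -0.0375, 0.0005], [-0.0, 0.0, 0.0]]
[[-0.0001, -0.0475, 0.0006], [-0.0, 0.0, 0.0]]
[[-0.0001, -0.0575, 0.0006], [-0.0, 0.0, 0.0]]
[[-0.0001, -0.0675, 0.0006], [-0.0, 0.0, 0.0]]
[[-0.0, -0.0775, 0.0006], [-0.0, 0.0, 2.6]]
[[0.001, -0.0875, 0.0006], [-0.0, 0.0, 8.9]]
[[0.0031, -0.0973, 0.0006], [-0.0, 0.0, 15.3]]
[-89.85727091 -73.54750596]
```

View pics/sc3.png

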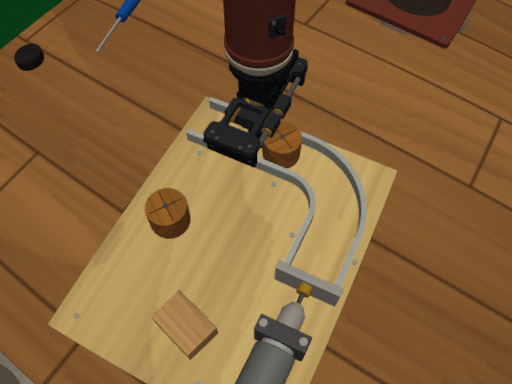

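```bash
cat >> plan.py <<'E'
def chc(s,z,L=40):
    a,_=pose_s(s);b,_=pose_s(s+L);d=b-a
    return [*tow(p,a),z],np.arctan2(d[1],d[0])+p[2]-np.pi/2
E
python3 -c "
from plan import *
rows([chc(s,37) for s in range(116,207,10)])"
```

```text
t 3.375 pos [524.5 -55.4  37.6] F [ 0.   0.5 -0. ]
[[-0.0002, -0.0089, 0.0006], [-0.0, 0.0, 0.1]]
[[-0.0002, -0.0189, 0.0006], [-0.0, 0.0, 0.1]]
[[-0.0002, -0.0289, 0.0006], [-0.0, 0.0, 0.1]]
[[-0.0001, -0.0389, 0.0006], [-0.0, 0.0, 0.3]]
[[-0.0001, -0.0489, 0.0006], [-0.0, 0.0, 2.1]]
[[-0.0001, -0.0589, 0.0006], [-0.0, 0.0, 5.4]]
[[-0.0001, -0.0689, 0.0006], [-0.0, 0.0, 10.4]]
[[0.0001, -0.0789, 0.0006], [-0.0, 0.0, 16.6]]
[[0.0013, -0.0888, 0.0006], [-0.0, 0.0, 23.0]]
[[0.0036, -0.0985, 0.0006], [-0.0, 0.0, 29.3]]
```

Request:
{"fn": "step_arm", "kwargs": {
  "targets": [
    [[0,-0.009,0],[0,0,0],-1],
    [[0,-0.019,0],[0,0,0],-1],
    [[0,-0.029,0],[0,0,0],-1],
    [[0,-0.039,0],[0,0,0.3],-1],
    [[0,-0.049,0],[0,0,2.1],-1],
    [[0,-0.059,0],[0,0,5.4],-1],
    [[0,-0.069,0],[0,0,10.4],-1],
    [[0,-0.079,0],[0,0,16.6],-1],
    [[0.0013,-0.089,0],[0,0,23],-1],
    [[0.0036,-0.0985,0],[0,0,29.3],-1]
  ]
}}

```text
time_s: 4.62
eef_pos: [513.9, 41.9, 37.5]
tool_rot: [0.0, 0.983, -0.185, -0.0]
wrist_force: [0.9, -1.1, -0.5]
grip_width: 0.004
```

```bash
python3 -c "
from plan import *
print(tog(p,manip.observe()['eef_pos'][:2]))
rows([chc(s,37) for s in range(216,307,10)])
i,im=snap('scene','sc4.png')"
```

```text
[-86.39828012  24.90665235]
t 4.625 pos [513.9  41.9  37.5] F [ 0.9 -1.1 -0.5]
[[-0.0019, -0.0106, 0.0005], [0.0, 0.0, 6.1]]
[[-0.0025, -0.0205, 0.0005], [0.0, 0.0, 12.5]]
[[-0.002, -0.0305, 0.0005], [0.0, 0.0, 18.9]]
[[-0.0004, -0.0404, 0.0005], [0.0, 0.0, 25.2]]
[[0.0023, -0.05, 0.0005], [0.0, 0.0, 31.6]]
[[0.006, -0.0593, 0.0005], [0.0, 0.0, 38.0]]
[[0.0108, -0.0681, 0.0005], [0.0, 0.0, 44.3]]
[[0.0165, -0.0763, 0.0005], [0.0, 0.0, 50.5]]
[[0.0231, -0.0838, 0.0005], [0.0, 0.0, 55.4]]
[[0.0304, -0.0905, 0.0005], [0.0, 0.0, 58.6]]
```

View pics/sc4.png

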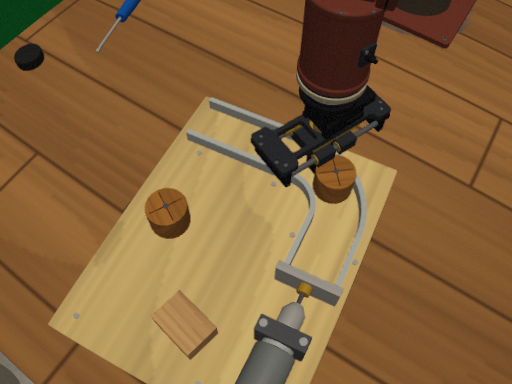

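The blank (335,177) is upright in the bend and the contact force is low. Carrying on round the bend.

Request:
{"fn": "step_arm", "kwargs": {
  "targets": [
    [[-0.0019,-0.0106,0],[0,0,6.1],-1],
    [[-0.0025,-0.0205,0],[0,0,12.5],-1],
    [[-0.002,-0.0305,0],[0,0,18.9],-1],
    [[-0.0004,-0.0404,0],[0,0,25.2],-1],
    [[0.0023,-0.05,0],[0,0,31.6],-1],
    [[0.006,-0.0593,0],[0,0,38],-1],
    [[0.0108,-0.0681,0],[0,0,44.3],-1],
    [[0.0165,-0.0763,0],[0,0,50.5],-1],
    [[0.0231,-0.0838,0],[0,0,55.4],-1],
    [[0.0304,-0.0905,0],[0,0,58.6],-1]
  ]
}}

```text
time_s: 5.92
eef_pos: [574.9, 115.1, 37.4]
tool_rot: [0.0, 0.768, -0.641, -0.0]
wrist_force: [-0.5, 0.0, 0.9]
grip_width: 0.004
```

```bash
python3 -c "
from plan import *
print(tog(p,manip.observe()['eef_pos'][:2]))
rows([chc(s,37) for s in [312,318,324,328,332,336,339,342,345,348]])
i,im=snap('scene','sc5.png')"
```

```text
[-15.54561132  88.68489425]
t 5.925 pos [574.9 115.1  37.4] F [-0.5  0.   0.9]
[[-0.0006, -0.0062, 0.0004], [0.0, 0.0, 1.4]]
[[-0.0008, -0.0122, 0.0004], [0.0, 0.0, 2.0]]
[[-0.0007, -0.0182, 0.0004], [0.0, 0.0, 2.1]]
[[-0.0005, -0.0222, 0.0004], [0.0, 0.0, 2.1]]
[[-0.0004, -0.0262, 0.0004], [0.0, 0.0, 2.1]]
[[-0.0002, -0.0302, 0.0004], [0.0, 0.0, 2.1]]
[[-0.0001, -0.0332, 0.0004], [0.0, 0.0, 2.1]]
[[0.0, -0.0362, 0.0004], [0.0, 0.0, 2.1]]
[[0.0001, -0.0392, 0.0004], [0.0, 0.0, 2.1]]
[[0.0002, -0.0422, 0.0004], [0.0, 0.0, 2.1]]
```

View pics/sc5.png

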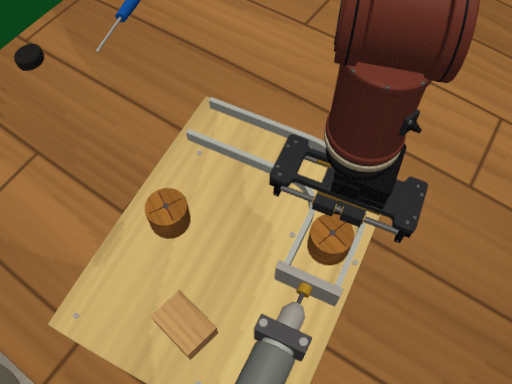

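The blank (331,234) is round the corner, about 25 mm short of the plate. Approaching slowly from here.

Request:
{"fn": "step_arm", "kwargs": {
  "targets": [
    [[-0.0006,-0.005,0],[0,0,1.4],-1],
    [[-0.0008,-0.01,0],[0,0,2],-1],
    [[-0.0006,-0.014,0],[0,0,2],-1],
    [[-0.0005,-0.018,0],[0,0,2],-1],
    [[-0.0005,-0.02,0],[0,0,2],-1],
    [[-0.0005,-0.022,0],[0,0,2],-1],
    [[-0.0005,-0.022,0],[0,0,2],-1]
  ]
}}

```text
time_s: 6.85
eef_pos: [596.8, 119.1, 37.6]
tool_rot: [-0.0, 0.756, -0.654, 0.0]
wrist_force: [-0.3, -0.1, -0.5]
grip_width: 0.01
```

```bash
python3 -c "
from plan import *
print(tog(p,manip.observe()['eef_pos'][:2]))
i,im=snap('scene','sc6.png')
b=cv2.imread('pics/sc6.png')
for x in(54,60): print(proj(i,[*tow(p,[x,90]),57]))
cv2.imwrite('pics/t6.png',cv2.resize(b[180:320,230:410],None,fx=4,fy=4,interpolation=cv2.INTER_CUBIC))"
```

```text
[ 6.69667644 89.43372784]
[321.38153438 249.18334732]
[319.64910739 253.00121927]
```

View pics/t6.png

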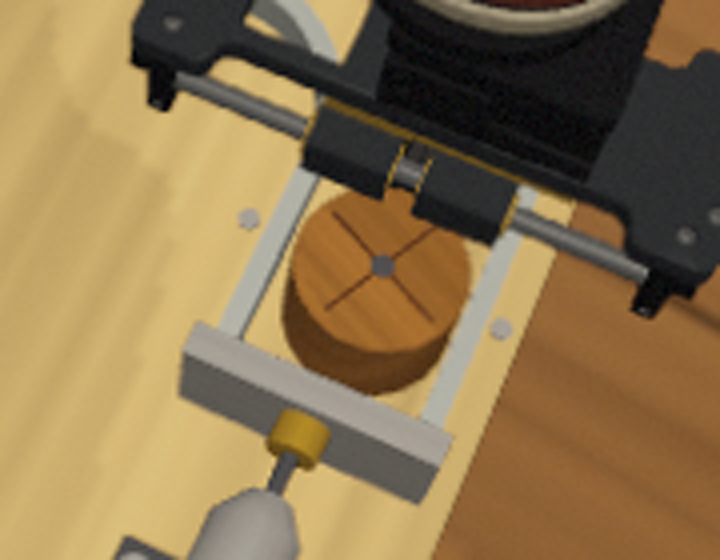

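The blank centre is at image (325.6,246.4). Home projects to (319.6,253), so about 10 mm remain. Creeping with force checks.

Request:
{"fn": "step_arm", "kwargs": {
  "targets": [
    [[0,-0.0015,0],[0,0,0],-1],
    [[0,-0.003,0],[0,0,0],-1],
    [[0,-0.0045,0],[0,0,0],-1],
    [[0,-0.006,0],[0,0,0],-1],
    [[0,-0.007,0],[0,0,0],-1],
    [[0,-0.008,0],[0,0,0],-1],
    [[0,-0.008,0],[0,0,0],-1]
  ]
}}

```text
time_s: 7.78
eef_pos: [604.7, 120.2, 37.6]
tool_rot: [-0.0, 0.756, -0.654, 0.0]
wrist_force: [0.7, -0.6, -0.2]
grip_width: 0.003
```

Request:
{"fn": "step_arm", "kwargs": {
  "targets": [
    [[0,-0.001,0],[0,0,0],-1],
    [[0,-0.002,0],[0,0,0],-1],
    [[0,-0.002,0],[0,0,0],-1]
  ]
}}

```text
time_s: 8.15
eef_pos: [606.7, 120.5, 37.6]
tool_rot: [-0.0, 0.756, -0.654, 0.0]
wrist_force: [-0.0, -0.2, -0.7]
grip_width: -0.001
```

Request:
{"fn": "step_arm", "kwargs": {
  "targets": [
    [[0,-0.001,0],[0,0,0],-1],
    [[0,-0.002,0],[0,0,0],-1],
    [[0,-0.002,0],[0,0,0],-1]
  ]
}}

```text
time_s: 8.52
eef_pos: [608.7, 120.8, 37.6]
tool_rot: [-0.0, 0.756, -0.654, 0.0]
wrist_force: [0.3, 0.3, -0.6]
grip_width: 0.002
```

Request:
{"fn": "step_arm", "kwargs": {
  "targets": [
    [[0,-0.001,0],[0,0,0],-1],
    [[0,-0.001,0],[0,0,0],-1]
  ]
}}

```text
time_s: 8.78
eef_pos: [609.6, 121.0, 37.6]
tool_rot: [-0.0, 0.756, -0.654, 0.0]
wrist_force: [0.2, -0.4, -0.0]
grip_width: 0.006
```

Request:
{"fn": "step_arm", "kwargs": {
  "targets": [
    [[0,-0.001,0],[0,0,0],-1],
    [[0,-0.001,0],[0,0,0],-1]
  ]
}}

```text
time_s: 9.02
eef_pos: [610.5, 121.0, 37.6]
tool_rot: [0.0, 0.756, -0.654, -0.0]
wrist_force: [-0.5, 0.2, -0.0]
grip_width: 0.003
```

Request:
{"fn": "step_arm", "kwargs": {
  "targets": [
    [[0,-0.001,0],[0,0,0],-1],
    [[0,-0.001,0],[0,0,0],-1]
  ]
}}

```text
time_s: 9.28
eef_pos: [610.7, 121.1, 37.5]
tool_rot: [0.001, 0.756, -0.654, -0.001]
wrist_force: [-4.8, -0.9, 4.1]
grip_width: 0.007
```

Request:
{"fn": "step_arm", "kwargs": {
  "targets": [
    [[0,-0.001,0],[0,0,0],-1],
    [[0,-0.001,0],[0,0,0],-1]
  ]
}}

```text
time_s: 9.52
eef_pos: [610.8, 121.1, 37.3]
tool_rot: [0.002, 0.756, -0.654, -0.001]
wrist_force: [-9.4, -1.1, 6.4]
grip_width: 0.006
```

```bash
python3 -c "
from plan import *
print(tog(p,manip.observe()['eef_pos'][:2]))
i,im=snap('scene','sc7.png')
b=cv2.imread('pics/sc7.png')
cv2.imwrite('pics/t7.png',cv2.resize(b[180:320,230:410],None,fx=4,fy=4,interpolation=cv2.INTER_CUBIC))"
```

```text
[20.79485585 89.5120615 ]
```

View pics/t7.png

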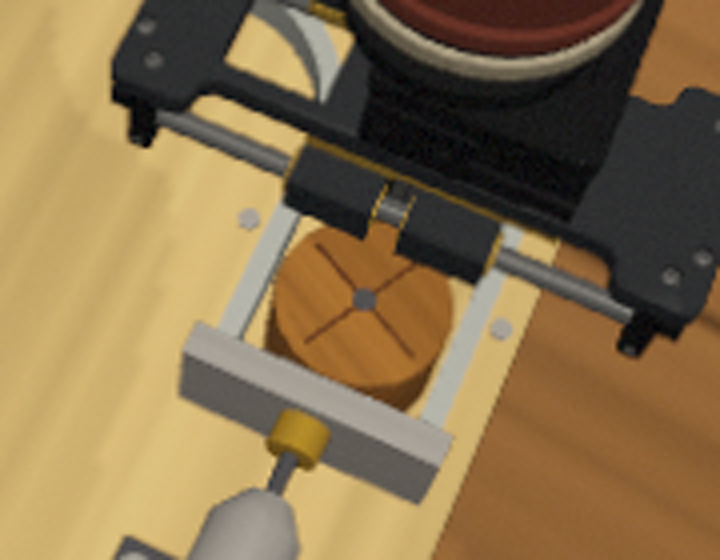

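The tool has stalled at 9 N with the blank's front at the plate: it is home and upright. Backing straight off, then up and clear.

Request:
{"fn": "step_arm", "kwargs": {
  "targets": [
    [[0,0.002,0],[0,0,0],-1],
    [[0,0.005,0],[0,0,0],-1],
    [[0,0.01,0],[0,0,0],-1],
    [[0,0.015,0],[0,0,0],-1],
    [[0,0.02,0],[0,0,0],-1],
    [[0,0.02,-0.02],[0,0,0],-1],
    [[0,0.02,-0.05],[0,0,0],-1],
    [[0,0.02,-0.09],[0,0,0],-1],
    [[0,0.06,-0.13],[0,0,0],-1],
    [[0,0.11,-0.15],[0,0,0],-1]
  ]
}}

```text
time_s: 10.82
eef_pos: [504.2, 106.0, 191.2]
tool_rot: [-0.002, 0.756, -0.654, 0.001]
wrist_force: [-0.0, -0.3, 0.4]
grip_width: 0.004
```

Request:
{"fn": "step_arm", "kwargs": {
  "targets": [
    [[0.04,0.02,-0.01],[0,0,0],-1],
    [[0.08,0.02,-0.02],[0,0,0],-1],
    [[0.13,0.02,-0.03],[0,0,0],-1],
    [[0.18,0.02,-0.03],[0,0,0],-1],
    [[0.23,0.02,-0.03],[0,0,0],-1],
    [[0.28,0.02,-0.03],[0,0,0],-1],
    [[0.28,0.02,-0.03],[0,0,0],-1]
  ]
}}

```text
time_s: 11.7
eef_pos: [524.0, -179.0, 218.9]
tool_rot: [0.0, 0.754, -0.656, 0.001]
wrist_force: [-0.5, 0.5, 0.5]
grip_width: 0.007
```

```bash
python3 -c "
from plan import *
o=manip.observe();print(o['time_s'],o['eef_pos'],o['wrist_force'])
i,_=snap('top','t8.png');j,_=snap('scene','s8.png')
a=cv2.imread('pics/t8.png');b=cv2.imread('pics/s8.png')
print('home px top',proj(i,[*tow(p,[60,90]),57]),'scene',proj(j,[*tow(p,[60,90]),57]))
A=cv2.resize(a[100:250,140:350][:, :140],None,fx=3,fy=3,interpolation=cv2.INTER_CUBIC)
B=cv2.resize(b[150:330,140:380],None,fx=1.5,fy=1.5*450/270,interpolation=cv2.INTER_CUBIC)
cv2.imwrite('pics/t9.png',np.hstack([A,B]))"
```

```text
11.7 [ 523.97361566 -178.99699088  218.88018633] [-0.51485706  0.45992718  0.45930655]
home px top [176.89678445 151.48397176] scene [319.64910739 253.00121927]
```

View pics/t9.png

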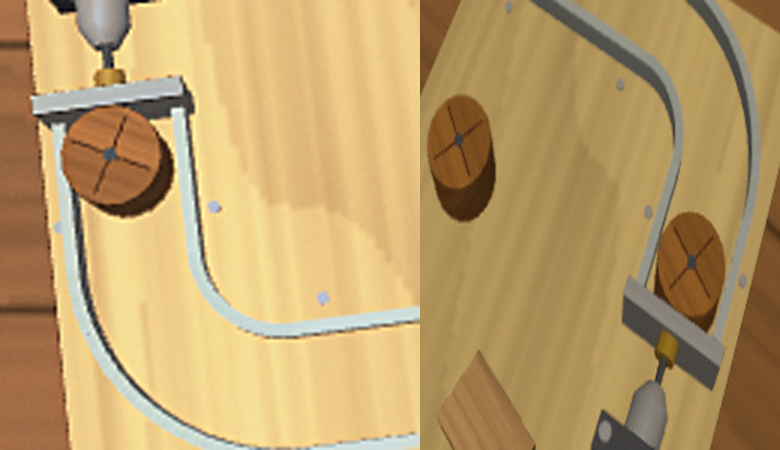

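The top view has the blank's centre at (176.7,151.7), against the projected home at (176.9,151.5). It is upright, against the plate, and the spare hasn't moved.

```bash
python3 -c "
from station import manip
print(manip.job_done())"
```

```text
the job is handed in; nothing more can be done
None
```

The blank is home: upright on the channel floor, against the stop plate in front of the drill. I pushed it from behind with the closed fingers, along the straight leg and round the bend, with the tool turning to follow the channel. It was never lifted. The job was handed in at about 12 s of the 37 s.

**Contact at the plate:** the tool stalled at about 9 N (plus about 6 N vertical) when the blank met the plate. Until then the readings I took were about 1 N or less. I then backed off and moved the arm well clear.

**Final position:** in the top view the blank's centre is within about 0.3 px of the projected home point. The scene view agrees to about 2 px. That is within the stated 2 mm calibration error.

**Spare blank:** it is still where it stood, by eye in the scene view.

**Disagreements:** my fitted line for the plate's face was about 2 mm off the picture, so I relied on the contact force to tell when the blank was home. A scene-view estimate during the final approach put the remaining distance at about 10 mm, but the fingers went about 14 mm further before the stall.

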